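# Fit the sprung dust cap on a gas detector

## Task

Put the black dust cap on the inlet of the gas detector that stands in the charging cradle: pinch the cap's two side tabs together, push the cap gently home into the white collar, then let go so that the tabs spring out under the collar's lip and lock it. Never press hard on the detector (stay below 35 N), and leave the flask, the screwdriver and the other detector where they are.

Things in the scene. Friction and masses are not known exactly. Their poses are not given: they have to be found in the camera images.
- cap_center (a point): Loose black dust cap, about 70 g, standing foot down on the counter. Point: on its axis, 21 mm above the foot, 21 mm below the tabs' tops; z up, y = line along which the tabs move. Two grey upright tabs, 18 mm wide (x), 5 thick, 24 tall, above a flange; outer faces 34 mm apart at rest, 24 mm fully pinched. Grasp them from above, fingers closing along y, fingertips just clear of the flange.
- cap_foot (a point): Centre of the cap's underside. Plug: 38 mm diameter, 14 mm tall, bottom edge chamfered 1 x 1.5 mm. Flange: 50 mm diameter, from 14 to 18 mm above the foot. Each tab moves a flat-ended tooth, 1.5 to 5 mm above the foot, 10 mm wide, sticking out of the plug's side: it reaches 23 mm from the axis at rest and 18 mm pinched; only fully pinched does the plug pass the collar's lip.
- tab_left (a joint): Inward travel of the tab and tooth on the cap's +y side: 0 = sprung out, 0.005 m = pinched to the stop. Its spring takes 4 N to start and 8.5 N at the stop; a grip of 20 to 30 N holds the cap firmly with both tabs on their stops, centred between the fingers.
- tab_right (a joint): The same for the tab and tooth on the cap's -y side.
- port_nominal (a point): Nominal centre of the inlet's mouth, on the detector's axis, 148 mm above the counter, z up. The white collar (60 mm outside diameter, 19 mm tall, on a black disc 72 mm wide) is eccentric: its true axis always lies 3.5 mm from this point, in an unmeasured horizontal direction that differs each time, and its rim is up to 1.5 mm higher or lower. Find it by feel.
- collar_inside (a point): Inside of the collar (point 14 mm below port_nominal). Bore 40.6 mm through a lip 7 mm thick, no chamfer; 51 mm wide below the lip. A steel spring plate, top 6 mm below the rim, pushes the plug up (1.2 N at first touch, 4.4 N at home). Home = flange on the rim, foot 14 mm below it; let go there, the teeth spring out under the lip and the plate lifts the cap 2 mm until they catch.
- detector: Fixed yellow gas detector, 92 x 84 mm in plan, top 125 mm above the counter, upright in a grey charging cradle 116 x 108 x 45 mm; inlet on top. Origin: centre of the cradle's underside; screen on its -x side.
- cap: The dust cap again; origin at the centre of its underside, z up.
- meter: Bystander: another yellow detector lying flat, 165 x 76 x 55 mm, loose. Origin: centre of its underside, x along its length.
- flask: Bystander: stoppered conical glass flask, 62 mm wide, 102 mm tall, loose. Origin: centre of its base.
- driver: Bystander: screwdriver lying loose on the counter, along its x axis.
Not all that is in view belongs to the job. Of the things that look like the cap, take the one that is farthest from the robot's base at the start.

How it is judged:
On the way, in this order (a step that is already met when the one before it is completed fails the run):
1. the cap is lifted clear of the counter with both tabs pinched in (height (world z) of cap_center above 0.05 m and value of joint each of tab_left, tab_right above 0.003 m), for 0.2 s.
2. the cap's plug is pushed down into the collar, past the lip, tabs pinched (z of cap_center in the frame of port_nominal below 0.0115 m and horizontal distance between cap_center and port_nominal below 0.008 m and value of joint each of tab_left, tab_right above 0.0025 m), for 0.1 s.
At the end, for the whole second after the job is handed in: The cap stands locked in the collar: its centre at most 11.5 mm above the nominal mouth and within 8 mm of it sideways, tilted by less than 0.12 rad, both tabs sprung out to within 1.5 mm of rest, at rest (z of cap_center in the frame of port_nominal below 0.0115 m and horizontal distance between cap_center and port_nominal below 0.008 m and angle between cap_center's own z axis and vertical below 0.12 rad and value of joint each of tab_left, tab_right below 0.0015 m and linear speed of cap below 0.02 m/s); the robot touches nothing.
It fails at once if the detector, its cradle or collar is loaded with more than 35 N (contact force between detector and anything else above 35 N).
It fails at once if the flask, the screwdriver or the other detector is moved by more than 30 mm (distance of any of flask, driver, meter from where it was at the start of the episode above 0.03 m).
It also fails if it takes over 64 s, if anything falls off the work surface, if the arm or the gripper's body presses on something with over 40 N, if the wrist force passes 120 N, or if a joint passes its speed limit or range.

## Robot

A 6-joint arm with a two-finger parallel gripper is mounted at the origin on the work surface. World frame = base frame: x ahead of the robot, y to its left, z up, the work surface at z = 0. Lengths are in m, angles in rad, forces in N, time in s.
With the tool pointing down it reaches from about 0.425 to 0.95 m from the base axis. Payload 3.5 kg.
Tool frame: the origin (TCP) lies at the very end of the fingers, on their centre line; the grasp point (between the pads) lies 19 mm behind it; x points along the fingers, z is the direction in which the jaws open and shut, and the axes are right-handed (so a half turn about x gives the same grasp; the last joint's range is limited). The gripper opens to 85 mm and grips with 20 to 120 N. Pads are 22 mm wide; open, the fingers measure 114 mm over their backs; the gripper's body (76 mm by 85 mm) begins 54 mm behind the grasp point. The pads swing forward as they close: fully open they stand 13 mm farther back than shut.
Start: joints at [1.109, 0.286, 1.577, -0, 1.279, -0.15], TCP at [0.207, 0.642, 0.231] pointing down, gripper open.
Joint ranges: [-2.77, 2.77], [-0.9, 2.22], [0.21, 2.48], [-1.53, 4.67], [0.24, 2.81], [-2.84, 2.84]. Speed limits (rad/s): [2.79, 2.79, 3.14, 3.14, 3.14, 3.14].

## Interface

Orientations are given as a unit quaternion [x, y, z, w].
In Python, from plant import ctrl, cams gives the robot as it stands.
- The arm moves only by the tool play_rows, never from a script. Its argument "rows" is a list of rows, each a list of 3 entries, a list of its own where there are three numbers: the opening in per cent of the stroke, from 0 (shut) to 100 (fully open), then the shift along the tool's x, y, z in units of 0.3 m (1.0 is 0.3 m), then the turn, a rotation vector about the tool's x, y, z in units of pi/2 rad (1.0 is pi/2 rad). A call has 1 to 10 rows; each row is the pose to reach, as a shift and turn from the pose commanded when the call began, along the tool's axes at that moment; what a row does not reach only later rows make up. A row lasts 1/12 s, in which the tool goes at most 41.7 mm and 7.16 degrees, less where a joint would pass 70% of its speed; a pose out of reach is approached as far as the arm can. A call with a number of a shift or a turn outside -1 to 1 is refused whole. A call with a gripper value outside its range is refused whole. The fingers move at their own pace and stop on an object; "force" is the grip in N (left out, the last holds). Time passes only in rows, so rows that repeat a pose let the fingers close. It gives the time, the measured TCP pose, the force and the opening at its end, in the units of the state.
- ctrl.get_state(): the state, without advancing time (a new reading comes with each control period).
- cams.read_camera(name): name is "side" or "top"; returns a dict with "color" (480x640x3 uint8, red, green, blue), "fx", "fy", "cx", "cy" (pixels), "view" (4x4, takes a point from world to camera coordinates). Camera axes: x right, y down, z forward; pixel columns grow to the right and rows downward; lengths in m; the calibration is good to about 2 mm. A picture is of the moment at which its call begins. There is no depth.
- ctrl.sign_off(): hands the job in, once; it reports no verdict.
The state is a dict: "time": time; "qpos": joint angles; "dq": joint speeds; "joint_efforts": joint torques, N m; "eef_pos": TCP position; "tcp_rot": TCP orientation; "contact_force": force on the tool from outside, world axes, zero at the start; "wrist_torque": the same for the moment, N m; "opening": opening from 0.0 (shut) to 1.0 (fully open).
Only numpy, scipy, OpenCV 4.12 (cv2) and the standard library are available. Lean on these libraries where they do the work, as an engineer would, in place of code of your own. Each camera call takes 0.05 s, during which the arm holds its last target. There are 200 camera calls.

## Working session

There is one attempt and no reset: what is moved stays moved. The work goes in short steps, Python scripts to look and compute and a tool call to move; the robot and the scene stay as the last step left them, time stands still between calls to the robot, and variables do not carry over. Pictures are saved under pics/ and viewed, about 8 in all and at most 12, crops included, and the job is handed in when it is done.

Besides the shell and the picture viewer there is one more tool, called after "Call:" by a JSON object that holds its "fn" and its "kwargs", one argument or row to a line. play_rows: Moves the arm, as the interface text tells. Shifts and turns lie within -1 to 1; 1 stands for 0.3 m of shift or pi/2 rad of turn. Its arguments: {"type":"object","properties":{"rows":{"type":"array"},"force":{"type":"number"}},"required":["rows"]}

```bash
mkdir -p pics; ls; cat > h.py <<'E'
import numpy as np, cv2
from plant import ctrl, cams
from scipy.spatial.transform import Rotation as R
def grab(n,save=None):
    c=cams.read_camera(n)
    if save: cv2.imwrite('pics/'+save,c['color'][:,:,::-1])
    return c
def onplane(c,u,v,z):
    V=np.array(c['view']);Rm=V[:3,:3];o=-Rm.T@V[:3,3]
    d=Rm.T@np.array([(u-c['cx'])/c['fx'],(v-c['cy'])/c['fy'],1])
    return o+d*(z-o[2])/d[2]
def proj(c,p):
    V=np.array(c['view']);q=V[:3,:3]@np.array(p)+V[:3,3]
    return np.array([c['fx']*q[0]/q[2]+c['cx'],c['fy']*q[1]/q[2]+c['cy']])
E
python3 - <<'E'
from h import *
print(ctrl.get_state())
a=grab('top','top0.png');b=grab('side','side0.png')
for c in(a,b):
    V=np.array(c['view']);print(c['fx'],c['cx'],c['cy'],-V[:3,:3].T@V[:3,3],V[:3,:3].round(3).tolist())
E
```

```text
pics
{'time': 0.0, 'qpos': array([ 1.10900462e+00,  2.87209306e-01,  1.57820499e+00,  1.46867767e-05,
        1.27859737e+00, -1.50003043e-01]), 'dq': array([ 5.05996651e-04, -1.44197890e-03,  8.96846970e-04, -3.79966544e-04,
        1.78424438e-03,  5.30117277e-05]), 'joint_efforts': array([-1.17513857e-03, -4.05971646e+01, -2.92628735e+01, -1.46440962e-04,
        5.67928029e-03,  2.73415701e-06]), 'eef_pos': array([0.20673334, 0.64186031, 0.22990293]), 'tcp_rot': array([-0.41669334,  0.57232992,  0.41591305,  0.57080773]), 'contact_force': array([-0.55534325, -0.55047191,  0.33582639]), 'wrist_torque': array([-0.0479188 , -0.0045253 ,  0.02952573]), 'opening': 0.9980281654048505}
610.6678563408153 321.9294027429876 241.1652102860641 [ 0.35398008 -0.01396113  1.28204781] [[0.016, -1.0, -0.0], [-0.987, -0.016, -0.158], [0.158, 0.003, -0.987]]
540.6169504142119 319.3697851071723 232.63186069933073 [0.37982926 0.77553628 0.79915111] [[-0.975, -0.22, 0.007], [-0.15, 0.64, -0.753], [0.161, -0.736, -0.657]]
```

View pics/top0.png

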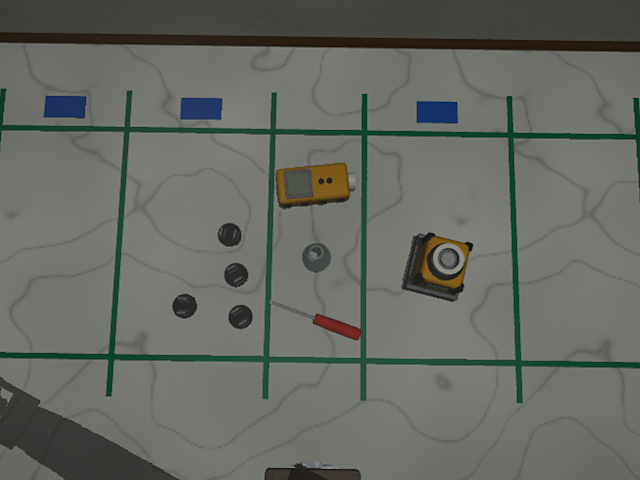

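View pics/side0.png

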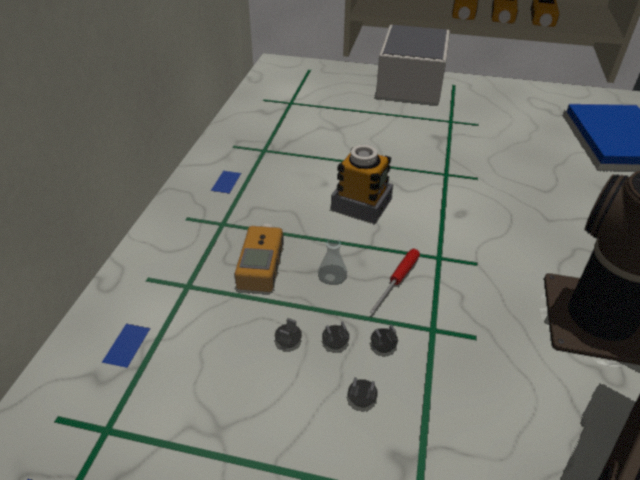

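Top view: four cap-like objects at (230,234), (236,274), (184,306) and (240,316). The detector collar is at (447,258), meter (315,185), flask (316,257) and driver (320,320). Next I compute each cap's distance from the base and the tab direction.

```bash
python3 - <<'E'
from h import *
a=grab('top');b=grab('side')
for n,c,box in(('top',a,(150,210,265,335)),('side',b,(260,310,410,420))):
    g=c['color'].astype(int).max(2);m=np.zeros(g.shape,np.uint8);x0,y0,x1,y1=box
    m[y0:y1,x0:x1]=(g[y0:y1,x0:x1]<75)
    k,l,s,ce=cv2.connectedComponentsWithStats(m)
    for i in range(1,k):
        if s[i,4]>100:
            u=s[i,0]+s[i,2]/2-.5;v=s[i,1]+s[i,3]/2-.5
            p=onplane(c,u,v,.016);print(n,u,v,s[i],p.round(4),np.hypot(p[0],p[1]).round(4))
# white collar in top
for n,c in(('top',a),('side',b)):
    hsv=cv2.cvtColor(c['color'],cv2.COLOR_RGB2HSV)
    box=(425,235,475,285) if n=='top' else (345,140,385,170)
    x0,y0,x1,y1=box;g=c['color'].min(2);sub=(g[y0:y1,x0:x1]>150).astype(np.uint8)
    k,l,s,ce=cv2.connectedComponentsWithStats(sub);i=1+np.argmax(s[1:,4])
    cn=max(cv2.findContours((l==i).astype(np.uint8),0,1)[0],key=len)
    e=cv2.fitEllipse(cn);u,v=e[0][0]+x0,e[0][1]+y0
    print(n,s[i],e,onplane(c,u,v,.148))
    # disc/yellow
t=cv2.resize(a['color'][215:255,210:260],None,fx=8,fy=8,interpolation=2)
s_=cv2.resize(b['color'][310:360,260:320],None,fx=8,fy=8,interpolation=2)
d=cv2.resize(a['color'][220:310,395:485],None,fx=4,fy=4,interpolation=2)
W=np.zeros((800-30,800,3),np.uint8);W[:320,:400]=t;W[330:730,:480]=s_
W[:360,420:780]=d[:360,:360]
cv2.imwrite('pics/crop1.png',cv2.resize(W,(620,597))[:,:,::-1])
E
```

```text
top 229.0 234.0 [218 223  23  23 414] [0.5684 0.1855 0.016 ] 0.5979
top 235.5 274.5 [224 263  24  24 414] [0.4831 0.1686 0.016 ] 0.5117
top 184.5 305.5 [173 294  24  24 439] [0.4172 0.2714 0.016 ] 0.4977
top 240.0 316.5 [229 305  23  24 420] [0.3965 0.156  0.016 ] 0.426
side 287.5 335.0 [275 320  26  31 556] [0.5661 0.1868 0.016 ] 0.5961
side 335.5 338.0 [323 325  26  27 540] [0.4801 0.1738 0.016 ] 0.5106
side 384.0 340.5 [371 326  27  30 573] [0.3942 0.1596 0.016 ] 0.4253
side 362.0 394.5 [348 380  29  30 653] [0.4149 0.277  0.016 ] 0.4989Traceback (most recent call last):
  File "<stdin>", line 16, in <module>
    return _wrapfunc(a, 'argmax', axis=axis, out=out, **kwds)
    return bound(*args, **kwds)
ValueError: attempt to get argmax of an empty sequence
```

The farthest cap is the one at (230,234), 0.598 m away; the next is at 0.51 m. I still need the crop check and the collar measurement.

```bash
python3 - <<'E'
from h import *
a=grab('top');b=grab('side')
for n,c,box,sd in(('top',a,(425,235,475,285),(447,258)),('side',b,(340,135,395,175),(352,158))):
    x0,y0,x1,y1=box;C=c['color'][y0:y1,x0:x1].astype(int)
    print(n,C.max((0,1)),c['color'][258,432:466].tolist() if n=='top' else '')
    sub=((C.max(2)-C.min(2)<25)&(C.min(2)>105)).astype(np.uint8)
    k,l,s,ce=cv2.connectedComponentsWithStats(sub)
    for i in range(1,k):
        if s[i,4]>40:
            cn=max(cv2.findContours((l==i).astype(np.uint8),0,1)[0],key=len)
            e=cv2.fitEllipse(cn);u,v=e[0][0]+x0,e[0][1]+y0
            print(n,s[i],e,onplane(c,u,v,.148))
t=cv2.resize(a['color'][215:255,210:260],None,fx=8,fy=8,interpolation=2)
s_=cv2.resize(b['color'][310:360,260:320],None,fx=8,fy=8,interpolation=2)
d=cv2.resize(a['color'][220:310,395:485],None,fx=4,fy=4,interpolation=2)
e=cv2.resize(b['color'][135:225,320:400],None,fx=4,fy=4,interpolation=2)
W=np.zeros((770,800,3),np.uint8);W[:320,:400]=t;W[330:730,:480]=s_
W[:360,420:780]=d;W[400:760,480:800]=e
cv2.imwrite('pics/crop1.png',cv2.resize(W,(620,597))[:,:,::-1])
E
```

```text
top [151 149 143] [[62, 62, 60], [125, 123, 118], [146, 145, 138], [142, 141, 134], [144, 143, 136], [124, 122, 117], [85, 85, 85], [74, 75, 78], [50, 50, 52], [95, 95, 93], [116, 115, 113], [108, 109, 107], [106, 106, 104], [107, 107, 105], [105, 105, 103], [107, 108, 106], [107, 108, 106], [107, 109, 106], [109, 108, 107], [108, 108, 106], [111, 110, 108], [111, 112, 110], [102, 101, 100], [84, 84, 85], [57, 59, 59], [33, 34, 33], [32, 32, 32], [98, 96, 92], [140, 139, 133], [145, 144, 138], [141, 140, 134], [138, 140, 137], [131, 113, 96], [119, 81, 0]]
top [ 11   0  39  50 491] ((24.22177505493164, 27.646493911743164), (51.97705841064453, 61.10050582885742), 23.428150177001953) [ 0.49827186 -0.24922481  0.148     ]
top [  8   9  31  30 361] ((23.148653030395508, 23.355121612548828), (29.195655822753906, 30.512718200683594), 121.44256591796875) [ 0.50633297 -0.24735258  0.148     ]
top [17 18 12 13 92] ((22.786827087402344, 23.805574417114258), (10.6615571975708, 11.993865966796875), 174.08676147460938) [ 0.50547178 -0.24666137  0.148     ]
side [167 162 154] 
side [   0    0   55   31 1147] ((29.047330856323242, 12.22848892211914), (29.205707550048828, 65.7464370727539), 94.67630767822266) [ 0.49533392 -0.26265657  0.148     ]
```

View pics/crop1.png

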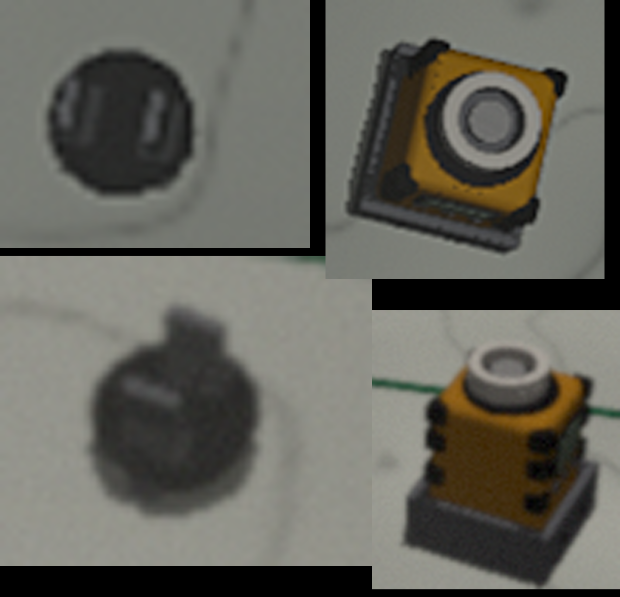

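The crop confirms the chosen cap: black flange with two grey tabs, at crop (67,102) and (155,118), so the pinch line is nearly along world y. Collar in the top view is at about (448,258). Next, the tab angle and the first move.

```bash
cat >> h.py <<'E'
def tgt(p,ang,st=None,dp=None):
    """rows numbers for tcp target p, jaw direction angle ang (rad, world)"""
    st=st or ctrl.get_state();R0=R.from_quat(st['tcp_rot']);p0=np.array(st['eef_pos'])
    best=None
    for a in(ang,ang+np.pi):
        x=np.array([0,0,-1.]);z=np.array([np.cos(a),np.sin(a),0]);y=np.cross(z,x)
        rv=(R0.inv()*R.from_matrix(np.c_[x,y,z])).as_rotvec()
        if best is None or np.linalg.norm(rv)<np.linalg.norm(best):best=rv
    print('shift',(R0.inv().apply(np.array(p)-p0)/.3).round(4),'turn',(best/(np.pi/2)).round(4),'steps',np.linalg.norm(np.array(p)-p0)/.0417,np.degrees(np.linalg.norm(best))/7.16)
E
python3 - <<'E'
from h import *
st=ctrl.get_state();Rm=R.from_quat(st['tcp_rot']).as_matrix();print('tool z',Rm[:,2].round(3),'jaw ang',np.degrees(np.arctan2(Rm[1,2],Rm[0,2])))
a=grab('top');g=cv2.resize(a['color'][222:248,216:242].max(2),None,fx=8,fy=8,interpolation=cv2.INTER_CUBIC)
ys,xs=np.mgrid[:g.shape[0],:g.shape[1]]
disc=np.hypot(xs/8-13,ys/8-12)<10.3
print('cap px',a['color'][222:246,218:242].max(2).tolist()[10])
for th in(62,75,90):
    m=((g>th)&disc).astype(np.uint8)
    k,l,s,ce=cv2.connectedComponentsWithStats(m)
    q=[]
    for i in range(1,k):
        if s[i,4]>60:
            pts=np.argwhere(l==i)[:,::-1].astype(np.float32)
            ctr=ce[i]/8+[216-.44,222-.44];w=onplane(a,*ctr,.042)
            vx,vy,_,_=cv2.fitLine(pts,2,0,.01,.01).ravel();q.append(w)
            e=onplane(a,ctr[0]+vx,ctr[1]+vy,.042)-w
            print(th,s[i,4],ctr.round(2),w.round(4),'width ang',np.degrees(np.arctan2(e[1],e[0])).round(1))
tgt([.568,.186,.13],np.radians(75))
E
```

```text
tool z [ 0.307  0.952 -0.001] jaw ang 72.13885084981723
cap px [61, 74, 93, 66, 44, 46, 53, 56, 47, 38, 40, 41, 42, 40, 40, 51, 73, 79, 53, 40, 57, 48, 31, 102]
62 1071 [220.44 231.03] [0.5699 0.1993 0.042 ] width ang -9.0
62 1093 [234.21 233.35] [0.5655 0.1707 0.042 ] width ang -10.1
75 566 [220.42 231.27] [0.5694 0.1994 0.042 ] width ang -10.4
75 625 [234.24 233.44] [0.5653 0.1707 0.042 ] width ang -9.6
shift [ 0.3371 -1.6121 -1.0784] turn [-0.0318 -0.0004 -0.0001] steps 14.162464206177429 0.4000486911966093
```

Tabs' midpoint is (0.5675, 0.185), 29 mm apart (expected 34−5 = 29), pinch angle about 80.5°. Setting out.

Call:
{"fn": "play_rows", "kwargs": {
  "rows": [
    [100, [0.1, -0.8, -0.54], [-0.093, 0, 0]],
    [100, [0.1, -0.8, -0.54], [-0.093, 0, 0]],
    [100, [0.1, -0.8, -0.54], [-0.093, 0, 0]],
    [100, [0.1, -0.8, -0.54], [-0.093, 0, 0]],
    [100, [0.1, -0.8, -0.54], [-0.093, 0, 0]],
    [100, [0.1, -0.8, -0.54], [-0.093, 0, 0]],
    [100, [0.1, -0.8, -0.54], [-0.093, 0, 0]],
    [100, [0.1, -0.8, -0.54], [-0.093, 0, 0]]
  ],
  "force": 25
}}

```text
time: 1.02
eef_pos: [0.3893, 0.4096, 0.2005]
tcp_rot: [-0.456, 0.542, 0.454, 0.541]
contact_force: [-0.0, 0.8, -0.2]
opening: 0.998
```

```bash
python3 -c "
from h import *
st=ctrl.get_state();print(st['time'],st['eef_pos'],st['dq'].round(3));tgt([.5675,.1853,.09],np.radians(80.5))"
```

```text
1.0167 [0.38926953 0.40962361 0.20046071] [ 0.085  0.009 -0.025  0.078  0.014  0.081]
shift [ 0.3709 -0.713  -0.6339] turn [-0.004  -0.0019  0.0007] steps 7.363662713277547 0.05621794257553823
```

Call:
{"fn": "play_rows", "kwargs": {
  "rows": [
    [100, [0.371, -0.713, -0.634], [0, 0, 0]],
    [100, [0.371, -0.713, -0.634], [0, 0, 0]],
    [100, [0.371, -0.713, -0.634], [0, 0, 0]],
    [100, [0.371, -0.713, -0.634], [0, 0, 0]],
    [100, [0.371, -0.713, -0.634], [0, 0, 0]],
    [100, [0.371, -0.713, -0.634], [0, 0, 0]],
    [100, [0.371, -0.713, -0.634], [0, 0, 0]],
    [100, [0.371, -0.713, -0.634], [0, 0, 0]],
    [100, [0.371, -0.713, -0.634], [0, 0, 0]],
    [100, [0.371, -0.713, -0.634], [0, 0, 0]]
  ]
}}

```text
time: 1.85
eef_pos: [0.5652, 0.1918, 0.0898]
tcp_rot: [-0.456, 0.54, 0.457, 0.54]
contact_force: [-0.4, 0.1, -1.0]
opening: 1.001
```

```bash
python3 -c "
from h import *
b=grab('side');a=grab('top')
st=ctrl.get_state();print(st['time'],st['eef_pos'],st['dq'].round(3));tgt([.5675,.1853,.0205],np.radians(80.5))
W=np.vstack([cv2.resize(b['color'][260:380,220:380],(640,480))[:,:],cv2.resize(a['color'][200:230+0,190:270],(640,240))*0][:1])
cv2.imwrite('pics/ab.png',W[:,:,::-1])"
```

```text
1.95 [0.56494545 0.19311339 0.09069413] [ 0.012 -0.011  0.004 -0.005 -0.003 -0.003]
shift [ 0.234  -0.0126 -0.0245] turn [0.0008 0.0004 0.0002] steps 1.69481609512057 0.011880492798740917
```

View pics/ab.png

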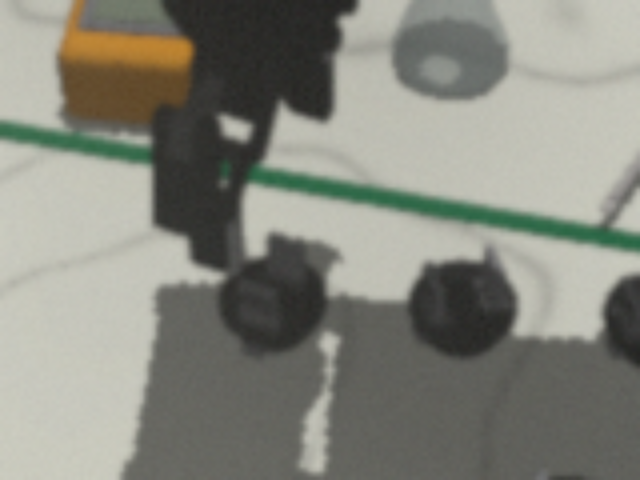

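The side crop shows the open fingers above the target cap at crop (270,300) and no contact. The TCP is 8 mm off in y, so I correct that while descending part way.

Call:
{"fn": "play_rows", "kwargs": {
  "rows": [
    [100, [0.08, -0.013, -0.025], [0, 0, 0]],
    [100, [0.08, -0.013, -0.025], [0, 0, 0]],
    [100, [0.08, -0.013, -0.025], [0, 0, 0]],
    [100, [0.08, -0.013, -0.025], [0, 0, 0]]
  ]
}}

```text
time: 2.28
eef_pos: [0.5677, 0.1849, 0.0669]
tcp_rot: [-0.457, 0.539, 0.457, 0.54]
contact_force: [-0.1, 0.0, 0.2]
opening: 1.0
```

```bash
python3 -c "
from h import *
st=ctrl.get_state();print(st['time'],st['eef_pos'],st['contact_force'],st['dq'].round(3));tgt([.5675,.1853,.0205],np.radians(80.5))"
```

```text
2.2833 [0.56765417 0.1849421  0.06691509] [-0.12594989  0.01074244  0.1794516 ] [-0.007 -0.008 -0.014  0.002 -0.007 -0.004]
shift [0.1547 0.0008 0.001 ] turn [0.001  0.0003 0.0003] steps 1.1131109759445557 0.01323418673733629
```

Call:
{"fn": "play_rows", "kwargs": {
  "rows": [
    [100, [0.08, 0, 0], [0, 0, 0]],
    [100, [0.154, 0, 0], [0, 0, 0]],
    [100, [0.154, 0, 0], [0, 0, 0]],
    [100, [0.154, 0, 0], [0, 0, 0]]
  ]
}}

```text
time: 2.62
eef_pos: [0.5671, 0.1842, 0.0197]
tcp_rot: [-0.457, 0.54, 0.457, 0.539]
contact_force: [-0.1, -0.1, -0.4]
opening: 0.997
```

Call:
{"fn": "play_rows", "kwargs": {
  "rows": [
    [0, [0, 0, 0], [0, 0, 0]],
    [0, [0, 0, 0], [0, 0, 0]],
    [0, [0, 0, 0], [0, 0, 0]],
    [0, [0, 0, 0], [0, 0, 0]],
    [0, [0, 0, 0], [0, 0, 0]],
    [0, [0, 0, 0], [0, 0, 0]],
    [0, [0, 0, 0], [0, 0, 0]],
    [0, [0, 0, 0], [0, 0, 0]],
    [0, [0, 0, 0], [0, 0, 0]],
    [0, [0, 0, 0], [0, 0, 0]]
  ],
  "force": 27
}}

```text
time: 3.45
eef_pos: [0.5692, 0.1839, 0.0219]
tcp_rot: [-0.457, 0.539, 0.456, 0.54]
contact_force: [-1.3, -0.4, 7.6]
opening: 0.259
```

The grip is closed, but 7.6 N upward says the tips touch the flange. I'll loosen, rise 3 mm and re-grip.

Call:
{"fn": "play_rows", "kwargs": {
  "rows": [
    [50, [0, 0, 0], [0, 0, 0]],
    [50, [0, 0, 0], [0, 0, 0]],
    [50, [0, 0, 0], [0, 0, 0]],
    [50, [-0.012, 0, 0], [0, 0, 0]],
    [0, [-0.012, 0, 0], [0, 0, 0]],
    [0, [-0.012, 0, 0], [0, 0, 0]],
    [0, [-0.012, 0, 0], [0, 0, 0]],
    [0, [-0.012, 0, 0], [0, 0, 0]],
    [0, [-0.012, 0, 0], [0, 0, 0]],
    [0, [-0.012, 0, 0], [0, 0, 0]]
  ],
  "force": 27
}}

```text
time: 4.28
eef_pos: [0.5687, 0.1838, 0.0249]
tcp_rot: [-0.457, 0.539, 0.457, 0.54]
contact_force: [-1.0, -0.2, 6.4]
opening: 0.254
```

Call:
{"fn": "play_rows", "kwargs": {
  "rows": [
    [0, [-0.05, 0, 0], [0, 0, 0]],
    [0, [-0.15, 0, 0], [0, 0, 0]],
    [0, [-0.3, 0, 0], [0, 0, 0]],
    [0, [-0.5, 0, 0], [0, 0, 0]],
    [0, [-0.7, 0, 0], [0, 0, 0]],
    [0, [-0.7, 0, 0], [0, 0, 0]],
    [0, [-0.7, 0, 0], [0, 0, 0]],
    [0, [-0.7, 0, 0], [0, 0, 0]]
  ]
}}

```text
time: 4.95
eef_pos: [0.5697, 0.184, 0.2373]
tcp_rot: [-0.458, 0.537, 0.455, 0.542]
contact_force: [-0.1, 0.0, -2.7]
opening: 0.258
```

```bash
python3 -c "
from h import *
b=grab('side')
st=ctrl.get_state();print(st['time'],st['eef_pos'],st['contact_force'],st['opening'])
u,v=proj(b,st['eef_pos']);print(u,v);u=int(u);v=int(v)
cv2.imwrite('pics/lift.png',cv2.resize(b['color'][v-60:v+60,u-80:u+80],(640,480),interpolation=2)[:,:,::-1])
tgt([.5062,-.2475,.235],np.radians(80.5))"
```

```text
5.0 [0.56806254 0.18374755 0.23397917] [-1.31724685 -0.37588829 -0.88256243] 0.2589896232945289
282.34950104396404 244.75276635811073
shift [-0.0039 -0.0337 -1.4518] turn [0.0001 0.0003 0.0009] steps 10.447559778473384 0.011317751134069468
```

View pics/lift.png

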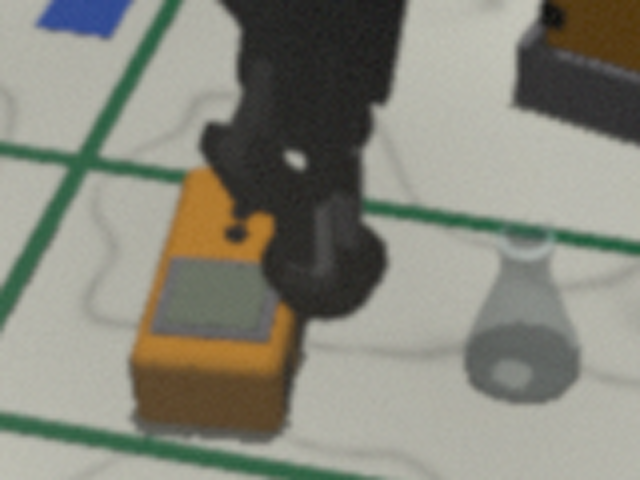

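The cap is held firmly between the fingers at crop (320,260), clear of the meter and flask. Carrying it to above the collar.

Call:
{"fn": "play_rows", "kwargs": {
  "rows": [
    [0, [0, -0.005, -0.06], [0, 0, 0]],
    [0, [0, -0.01, -0.18], [0, 0, 0]],
    [0, [0, -0.01, -0.3], [0, 0, 0]],
    [0, [0, -0.01, -0.42], [0, 0, 0]],
    [0, [0, -0.02, -0.54], [0, 0, 0]],
    [0, [0, -0.02, -0.66], [0, 0, 0]],
    [0, [0, -0.02, -0.78], [0, 0, 0]],
    [0, [0, -0.03, -0.9], [0, 0, 0]],
    [0, [0, -0.03, -0.98], [0, 0, 0]],
    [0, [0, -0.03, -0.98], [0, 0, 0]]
  ]
}}

```text
time: 5.83
eef_pos: [0.5263, -0.1113, 0.23]
tcp_rot: [-0.454, 0.542, 0.457, 0.539]
contact_force: [1.4, 0.7, -1.1]
opening: 0.259
```

Call:
{"fn": "play_rows", "kwargs": {
  "rows": [
    [0, [0, 0, -0.06], [0, 0, 0]],
    [0, [0, 0, -0.18], [0, 0, 0]],
    [0, [0, 0, -0.3], [0, 0, 0]],
    [0, [0, 0, -0.38], [0, 0, 0]],
    [0, [0, 0, -0.38], [0, 0, 0]],
    [0, [0, 0, -0.38], [0, 0, 0]],
    [0, [0, 0, -0.38], [0, 0, 0]]
  ]
}}

```text
time: 6.42
eef_pos: [0.5089, -0.2188, 0.2313]
tcp_rot: [-0.456, 0.54, 0.458, 0.539]
contact_force: [-0.3, -0.3, -0.9]
opening: 0.255
```

```bash
python3 -c "
from h import *
b=grab('side');a=grab('top')
st=ctrl.get_state();print(st['time'],st['eef_pos'],st['contact_force'],st['wrist_torque'],st['opening'],st['dq'].round(3))
tgt([.5062,-.2475,.205],np.radians(80.5))
W=np.zeros((480,800,3),np.uint8)
u,v=map(int,proj(b,[.506,-.247,.16]));W[:,:400]=cv2.resize(b['color'][v-60:v+60,u-50:u+50],(400,480),interpolation=2)
u,v=map(int,proj(a,[.506,-.247,.16]));W[:,400:]=cv2.resize(a['color'][v-60:v+60,u-50:u+50],(400,480),interpolation=2)
cv2.imwrite('pics/over.png',W[:,:,::-1])"
```

```text
6.5167 [ 0.50942168 -0.21858386  0.23225692] [-0.97836945  0.24227022 -0.26047847] [-0.00840882  0.00350104  0.01903718] 0.2553674937683112 [ 0.004 -0.007 -0.01  -0.002 -0.002 -0.002]
shift [ 0.0907 -0.0053 -0.097 ] turn [ 0.001   0.0008 -0.0012] steps 0.9560685525938755 0.022228528576838727
```

View pics/over.png

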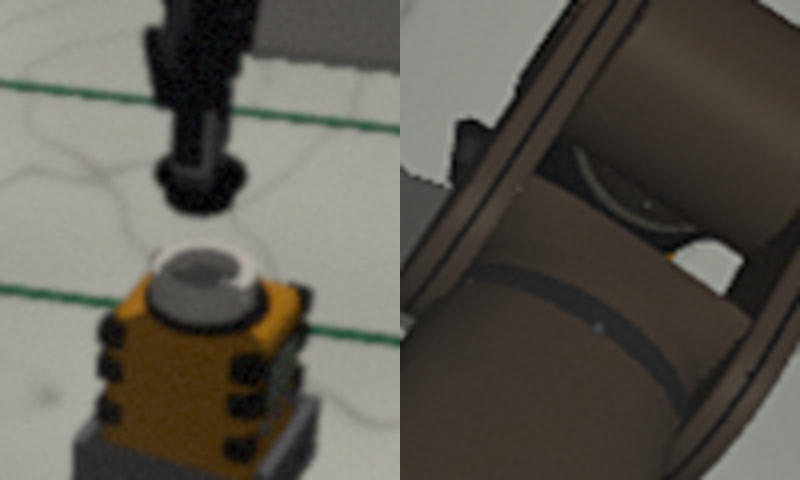

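The cap hangs above the collar: side crop shows the flange at (200,185) and the collar mouth at (205,270). The top view is blocked by the arm. I'll refine the collar centre from the saved start pictures and compare the held cap with its expected pixel.

```bash
cat > col.py <<'E'
from h import *
from scipy.optimize import least_squares
st=ctrl.get_state()
a=grab('top');b=grab('side')
def edges(img,c,p,r,z,rising):
    """radial subpixel edges of a world circle; returns offsets"""
    g=cv2.GaussianBlur(cv2.cvtColor(img,cv2.COLOR_BGR2GRAY),(0,0),.7).astype(np.float32);out=[]
    for t in np.radians(np.arange(0,360,10)):
        rr=np.arange(r-.006,r+.006,.0003)
        uv=np.array([proj(c,[p[0]+x*np.cos(t),p[1]+x*np.sin(t),z]) for x in rr]).astype(np.float32)
        s=cv2.remap(g,uv[:,0][None],uv[:,1][None],1)[0];d=np.gradient(s)*(1 if rising else -1)
        i=d.argmax();
        if 3<i<len(rr)-4 and d[i]>1.0: out.append([rr[i]*np.cos(t)+p[0],rr[i]*np.sin(t)+p[1]])
    return np.array(out)
for n,c in(('top',a),('side',b)):
    img=cv2.imread(f'pics/{n}0.png')
    for nm,r,ris in(('outer',.030,False),('bore',.0203,True)):
        p=np.array([.506,-.2475])
        for _ in range(4):
            q=edges(img,c,p,r,.148,ris)
            if len(q)<8:break
            f=least_squares(lambda x:np.hypot(*(q-x[:2]).T)-x[2],[*p,r],loss='soft_l1',f_scale=.0005)
            p=f.x[:2]
        print(n,nm,len(q),f.x.round(4),'resid',np.median(abs(f.fun)).round(5))
# held cap in side view: dark blob width near the flange
e=st['eef_pos'];foot=e-[0,0,.0249];uv=proj(b,foot+[0,0,.016]);print('flange centre expected',uv)
u,v=uv.astype(int);g=b['color'].max(2)
for y in range(v-8,v+12):
    xs=np.where(g[y,u-20:u+21]<85)[0]+u-20
    if len(xs):print(y,xs.min(),xs.max(),end=' | ')
E
python3 col.py
```

```text
top outer 36 [ 0.5067 -0.2473  0.0294] resid 0.00033
top bore 36 [ 0.5065 -0.2476  0.0202] resid 0.00025
side outer 22 [ 0.5038 -0.2422  0.0284] resid 0.00055
side bore 35 [ 0.5046 -0.2428  0.0196] resid 0.00059
flange centre expected [361.60029441 126.54726559]
118 356 369 | 119 356 369 | 120 356 368 | 121 356 368 | 122 355 368 | 123 354 370 | 124 353 371 | 125 352 372 | 126 352 373 | 127 351 373 | 128 352 373 | 129 352 373 | 130 353 373 | 131 353 372 | 132 354 371 | 133 354 370 | 134 354 370 | 135 355 370 | 136 356 369 | 137 357 368 |
```

Top view puts the bore at (0.5066, −0.2475), radius 20.2 mm (true value 20.3). The side view, corrected by the held cap's own offset, gives (0.506, −0.246), so they agree within about 1.4 mm. Descending above (0.5064, −0.247).

Call:
{"fn": "play_rows", "kwargs": {
  "rows": [
    [0, [0, -0.0056, -0.095], [0, 0, 0]],
    [0, [0.06, -0.0056, -0.095], [0, 0, 0]],
    [0, [0.12, -0.0056, -0.095], [0, 0, 0]],
    [0, [0.157, -0.0056, -0.095], [0, 0, 0]],
    [0, [0.157, -0.0056, -0.095], [0, 0, 0]],
    [0, [0.157, -0.0056, -0.095], [0, 0, 0]]
  ]
}}

```text
time: 7.12
eef_pos: [0.5063, -0.2477, 0.1857]
tcp_rot: [-0.457, 0.54, 0.458, 0.539]
contact_force: [0.6, -1.2, -0.4]
opening: 0.259
```

```bash
cat >> h.py <<'E'
def s():
    st=ctrl.get_state();print(st['time'],'tcp',st['eef_pos'].round(4),'F',st['contact_force'].round(2),'T',st['wrist_torque'].round(3),st['opening'].round(3))
E
python3 -c "
from h import *
s();tgt([.5064,-.247,.180],np.radians(80.5))"
```

```text
Traceback (most recent call last):
  File "h.py", line 25, in s
    st=ctrl.get_state();print(st['time'],'tcp',st['eef_pos'].round(4),'F',st['contact_force'].round(2),'T',st['wrist_torque'].round(3),st['opening'].round(3))
                                                                                                                                       ^^^^^^^^^^^^^^^^^^^
AttributeError: 'float' object has no attribute 'round'
```

Call:
{"fn": "play_rows", "kwargs": {
  "rows": [
    [0, [0.015, 0, 0.002], [0, 0, 0]],
    [0, [0.03, 0, 0.002], [0, 0, 0]],
    [0, [0.034, 0, 0.002], [0, 0, 0]],
    [0, [0.038, 0, 0.002], [0, 0, 0]],
    [0, [0.042, 0, 0.002], [0, 0, 0]],
    [0, [0.042, 0, 0.002], [0, 0, 0]],
    [0, [0.042, 0, 0.002], [0, 0, 0]]
  ]
}}

```text
time: 7.7
eef_pos: [0.5067, -0.248, 0.1739]
tcp_rot: [-0.457, 0.54, 0.457, 0.54]
contact_force: [0.0, 0.0, -0.9]
opening: 0.256
```

```bash
sed -i "s/st\['opening'\].round(3)/round(st['opening'],3)/" h.py; python3 -c "
from h import *
s()"
```

```text
7.7 tcp [ 0.5067 -0.248   0.1739] F [ 0.03  0.04 -0.92] T [-0.015 -0.013 -0.016] 0.256
```

Call:
{"fn": "play_rows", "kwargs": {
  "rows": [
    [0, [0.003, 0, 0.002], [0, 0, 0]],
    [0, [0.006, 0, 0.002], [0, 0, 0]],
    [0, [0.009, 0, 0.002], [0, 0, 0]],
    [0, [0.012, 0, 0.002], [0, 0, 0]],
    [0, [0.012, 0, 0.002], [0, 0, 0]],
    [0, [0.012, 0, 0.002], [0, 0, 0]]
  ]
}}

```text
time: 8.2
eef_pos: [0.507, -0.2475, 0.171]
tcp_rot: [-0.457, 0.54, 0.457, 0.54]
contact_force: [-0.5, 0.9, 3.7]
opening: 0.261
```

```bash
python3 -c "
from h import *
s()"
```

```text
8.2 tcp [ 0.507  -0.2475  0.171 ] F [-0.5   0.9   3.74] T [ 0.243  0.254 -0.035] 0.261
```

Call:
{"fn": "play_rows", "kwargs": {
  "rows": [
    [0, [0.003, 0, 0], [0, 0, 0]],
    [0, [0.005, 0, 0], [0, 0, 0]],
    [0, [0.005, 0, 0], [0, 0, 0]],
    [0, [0.005, 0, 0], [0, 0, 0]]
  ]
}}

```text
time: 8.53
eef_pos: [0.5072, -0.2476, 0.1706]
tcp_rot: [-0.457, 0.539, 0.457, 0.54]
contact_force: [-1.8, 0.5, 8.7]
opening: 0.257
```

```bash
python3 -c "
from h import *
s()
b=grab('side');s();b=grab('side','contact.png');s();tgt([.507,-.2475,.171],np.radians(80.5))"
```

```text
8.5333 tcp [ 0.5072 -0.2476  0.1706] F [-1.76  0.52  8.7 ] T [0.512 0.473 0.046] 0.257
8.5833 tcp [ 0.5072 -0.2476  0.1706] F [-2.22  1.21  7.47] T [0.488 0.514 0.02 ] 0.258
8.6333 tcp [ 0.5072 -0.2476  0.1706] F [-3.12  1.56  7.9 ] T [0.527 0.494 0.013] 0.262
shift [-0.0013  0.0007  0.0003] turn [ 0.0002 -0.0003  0.0008] steps 0.011050244766470582 0.010797862517598993
```

Contact is at about 8 N, and the moment suggests the plug rests on the collar's +y side. Probing toward −y in small steps under light pressure.

Call:
{"fn": "play_rows", "kwargs": {
  "rows": [
    [0, [0, 0, -0.004], [0, 0, 0]],
    [0, [0, 0, -0.004], [0, 0, 0]],
    [0, [0, 0, -0.004], [0, 0, 0]]
  ]
}}

```text
time: 8.88
eef_pos: [0.5065, -0.2486, 0.1683]
tcp_rot: [-0.457, 0.54, 0.457, 0.54]
contact_force: [-0.6, 0.5, -1.4]
opening: 0.253
```

```bash
python3 -c "
from h import *
s()"
```

```text
8.8833 tcp [ 0.5065 -0.2486  0.1683] F [-0.59  0.52 -1.37] T [-0.037 -0.063 -0.003] 0.253
```

Call:
{"fn": "play_rows", "kwargs": {
  "rows": [
    [0, [0, 0, -0.004], [0, 0, 0]],
    [0, [0, 0, -0.004], [0, 0, 0]],
    [0, [0, 0, -0.004], [0, 0, 0]]
  ]
}}

```text
time: 9.13
eef_pos: [0.506, -0.2497, 0.1679]
tcp_rot: [-0.456, 0.54, 0.457, 0.54]
contact_force: [-0.1, 0.3, -0.0]
opening: 0.251
```

```bash
python3 -c "
from h import *
s()"
```

```text
9.1333 tcp [ 0.506  -0.2497  0.1679] F [-0.13  0.27 -0.03] T [0.004 0.067 0.003] 0.251
```

The plug dropped in (z 0.168, force about 0). Pushing gently down.

Call:
{"fn": "play_rows", "kwargs": {
  "rows": [
    [0, [0.004, 0, 0], [0, 0, 0]],
    [0, [0.008, 0, 0], [0, 0, 0]],
    [0, [0.012, 0, 0], [0, 0, 0]],
    [0, [0.016, 0, 0], [0, 0, 0]],
    [0, [0.02, 0, 0], [0, 0, 0]],
    [0, [0.02, 0, 0], [0, 0, 0]]
  ]
}}

```text
time: 9.63
eef_pos: [0.5063, -0.2498, 0.1627]
tcp_rot: [-0.457, 0.54, 0.457, 0.54]
contact_force: [-1.0, 0.9, 1.5]
opening: 0.253
```

```bash
python3 -c "
from h import *
s()"
```

```text
9.6333 tcp [ 0.5063 -0.2498  0.1627] F [-0.97  0.93  1.48] T [0.111 0.137 0.037] 0.253
```

Foot is 8 mm below the rim, plate touched. On to home.

Call:
{"fn": "play_rows", "kwargs": {
  "rows": [
    [0, [0.003, 0, 0], [0, 0, 0]],
    [0, [0.006, 0, 0], [0, 0, 0]],
    [0, [0.009, 0, 0], [0, 0, 0]],
    [0, [0.012, 0, 0], [0, 0, 0]],
    [0, [0.015, 0, 0], [0, 0, 0]],
    [0, [0.015, 0, 0], [0, 0, 0]]
  ]
}}

```text
time: 10.13
eef_pos: [0.5064, -0.2498, 0.1582]
tcp_rot: [-0.457, 0.54, 0.457, 0.54]
contact_force: [-0.8, 1.0, 2.6]
opening: 0.257
```

```bash
python3 -c "
from h import *
s()"
```

```text
10.1333 tcp [ 0.5064 -0.2498  0.1582] F [-0.82  0.96  2.61] T [0.173 0.251 0.021] 0.257
```

Call:
{"fn": "play_rows", "kwargs": {
  "rows": [
    [0, [0.003, 0, 0], [0, 0, 0]],
    [0, [0.006, 0, 0], [0, 0, 0]],
    [0, [0.008, 0, 0], [0, 0, 0]],
    [0, [0.008, 0, 0], [0, 0, 0]]
  ]
}}

```text
time: 10.47
eef_pos: [0.5066, -0.2499, 0.1577]
tcp_rot: [-0.457, 0.54, 0.457, 0.54]
contact_force: [-3.2, 2.2, 9.1]
opening: 0.26
```

```bash
python3 -c "
from h import *
s()"
```

```text
10.4667 tcp [ 0.5066 -0.2499  0.1577] F [-3.18  2.22  9.12] T [ 0.444  0.745 -0.042] 0.26
```

Force rises at z 0.1577, as if the flange is on the rim. One more small push confirms it.

Call:
{"fn": "play_rows", "kwargs": {
  "rows": [
    [0, [0.003, 0, 0], [0, 0, 0]],
    [0, [0.005, 0, 0], [0, 0, 0]],
    [0, [0.005, 0, 0], [0, 0, 0]],
    [0, [0.005, 0, 0], [0, 0, 0]]
  ]
}}

```text
time: 10.8
eef_pos: [0.5067, -0.25, 0.1575]
tcp_rot: [-0.457, 0.54, 0.457, 0.54]
contact_force: [-5.8, 3.8, 14.9]
opening: 0.26
```

```bash
python3 -c "
from h import *
s()
b=grab('side');st=ctrl.get_state()
u,v=map(int,proj(b,[.506,-.249,.16]))
cv2.imwrite('pics/home.png',cv2.resize(b['color'][v-40:v+30,u-40:u+40],(640,560),interpolation=2)[:,:,::-1])"
```

```text
10.8 tcp [ 0.5067 -0.25    0.1575] F [-5.78  3.83 14.95] T [0.663 1.108 0.004] 0.26
```

View pics/home.png

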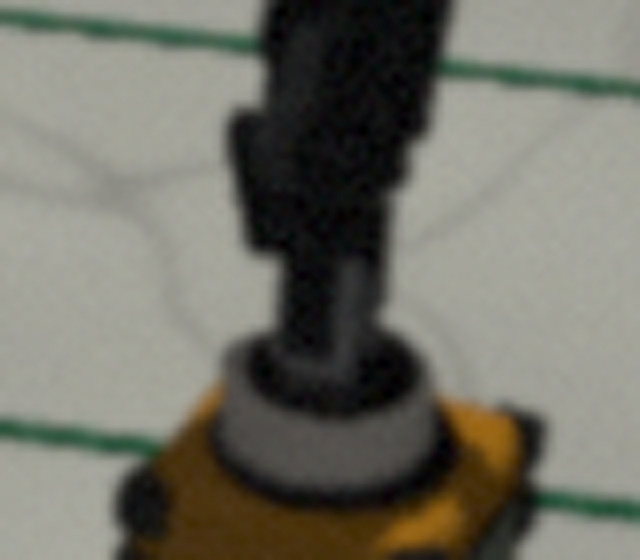

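The flange sits inside the collar's rim outline at crop (335,375), level and pressed at 15 N with almost no further travel: home. Releasing while holding position.

Call:
{"fn": "play_rows", "kwargs": {
  "rows": [
    [32, [0, 0, 0], [0, 0, 0]],
    [36, [0, 0, 0], [0, 0, 0]],
    [40, [0, 0, 0], [0, 0, 0]],
    [45, [0, 0, 0], [0, 0, 0]],
    [60, [0, 0, 0], [0, 0, 0]],
    [70, [0, 0, 0], [0, 0, 0]],
    [70, [0, 0, 0], [0, 0, 0]]
  ]
}}

```text
time: 11.43
eef_pos: [0.5061, -0.2496, 0.1535]
tcp_rot: [-0.457, 0.54, 0.457, 0.54]
contact_force: [0.5, 0.2, 0.2]
opening: 0.7
```

```bash
python3 -c "
from h import *
s()"
```

```text
11.4333 tcp [ 0.5061 -0.2496  0.1535] F [0.47 0.2  0.15] T [-0.017 -0.003  0.017] 0.7
```

Free of contact. Rising, then moving off so both cameras can see.

Call:
{"fn": "play_rows", "kwargs": {
  "rows": [
    [70, [-0.05, 0, 0], [0, 0, 0]],
    [80, [-0.12, 0, 0], [0, 0, 0]],
    [100, [-0.2, 0, 0], [0, 0, 0]],
    [100, [-0.3, 0, 0], [0, 0, 0]],
    [100, [-0.4, 0, 0], [0, 0, 0]],
    [100, [-0.4, 0, 0.2], [0, 0, 0]],
    [100, [-0.4, 0, 0.4], [0, 0, 0]],
    [100, [-0.4, 0, 0.6], [0, 0, 0]],
    [100, [-0.4, 0, 0.6], [0, 0, 0]],
    [100, [-0.4, 0, 0.6], [0, 0, 0]]
  ]
}}

```text
time: 12.27
eef_pos: [0.5361, -0.0677, 0.274]
tcp_rot: [-0.457, 0.538, 0.458, 0.539]
contact_force: [0.0, -0.4, -0.3]
opening: 1.004
```

```bash
python3 -c "
from h import *
s();b=grab('side');a=grab('top')
W=np.zeros((480,800,3),np.uint8)
u,v=map(int,proj(b,[.506,-.247,.15]));W[:,:400]=cv2.resize(b['color'][v-30:v+30,u-25:u+25],(400,480),interpolation=2)
u,v=map(int,proj(a,[.506,-.247,.15]));W[:,400:]=cv2.resize(a['color'][v-30:v+30,u-25:u+25],(400,480),interpolation=2)
cv2.imwrite('pics/fin.png',W[:,:,::-1])"
```

```text
12.2667 tcp [ 0.5361 -0.0677  0.274 ] F [ 0.04 -0.43 -0.35] T [ 0.042 -0.002 -0.007] 1.004
```

View pics/fin.png

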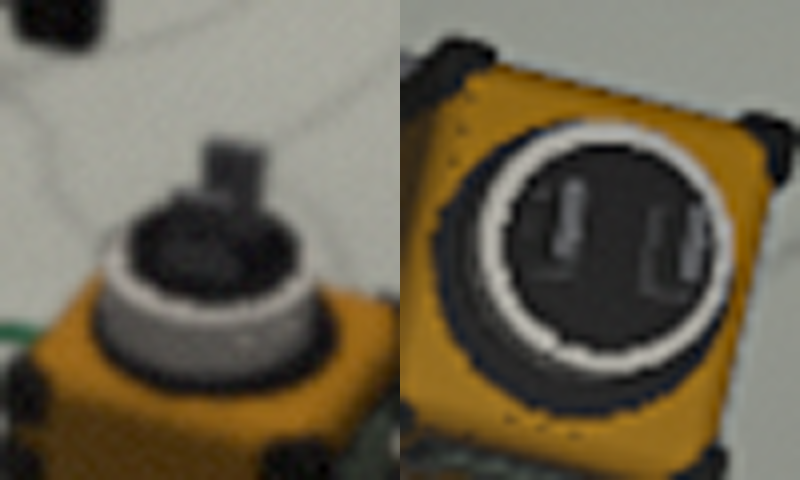

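The final picture shows the cap level in the white ring. In the top crop the tabs are at (568,220) and (692,240), about 28.7 mm apart against 29 at rest, so they have sprung out. The gripper is clear. Handing in.

```bash
python3 -c "
from h import *
print(ctrl.sign_off())"
```

```text
the job is handed in; nothing more can be done
None
```

The dust cap is on the detector's inlet and, by my last checks, locked in the collar. I handed the job in at about 12.3 s of the 64 s allowed; the hand-in gives no verdict.

- **Cap chosen:** of the four look-alikes I took the one farthest from the base, 0.598 m away; the next was at 0.51 m.
- **Fitting:** the plug first met the collar's rim off centre. The wrist moment pointed toward −y; about 1 mm that way, it dropped in. I pushed until the force rose to about 15 N with almost no further travel. That was the highest vertical force I read on the detector, about 16.5 N with the sideways part, against the 35 N limit.
- **Last checks:** after release the wrist force was about 0 and the gripper was clear. In the pictures the cap sits level in the collar, and the tabs are about 28.7 mm apart against 29 mm at rest, so they have sprung out.
- **Disagreements:**
  - The uncorrected side view put the collar about 4.7 mm off the top view in y; I relied on the held cap's own offset and on touch instead.
  - The downward travel from rim contact to home read about 13 mm instead of 14 mm.
- **Not checked:** I did not measure the height of the locked cap, or whether the flask, screwdriver and other detector moved. No move was planned through any of them.

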